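# Turn a power module over in a hinged flipper fixture

## Task

The finned power module is lying fins up on the bench. Lay it fins up in the pocket of the hinged flipper plate and let go, then swing the plate by its bar handle all the way over to its stop, so that the module drops fins down and flat onto the sloping nest on the other side; leave the plate lying fully over it and do not push the other things on the bench about.

Things in the scene. Friction and masses are not known exactly. Their poses are not given: they have to be found in the camera images.
- module_mid (a point): centre of the power module, a block 110 mm long (x) x 54 mm wide (y) x 44 mm tall (z), about 0.3 kg. Lower half: black case, flat underside; upper half: aluminium heat sink, seven lengthwise fins pointing to +z. All sides are flat and upright. It starts on the bench fins up. Either way round (half a turn of yaw) fits the pocket and the nest.
- pocket (a point): centre of the pocket floor of the aluminium flipper plate (moves with it): x along the hinge, y from hinge to handle, z out of the pocket; 42 mm above the bench, 57 mm from the hinge, when open. Pocket 114 mm (x) x 58 mm (y); rim 28 mm high, its top 6 mm flared outward. In the middle of both long sides a notch 56 mm wide goes down to the floor for the fingers that hold the module.
- handle (a point): middle of the flipper's handle: round steel bar along x, 12 mm thick, 136 mm from the hinge, 84 mm free between its arms, 40 mm finger room between bar and pocket rim. Bar centre above the bench: 64 mm with the plate open, 200 mm upright, 152 mm fully over. Axes as pocket. The bar can turn within a grip, so the tool may keep pointing down for the whole swing.
- hinge (a point): middle of the hinge axis, 64 mm above the bench: x along the axis, +y to the open flipper, -y to the sloping nest, z up. The fixture is fixed to the bench; black base plate 180 mm (x) x 212 mm (y) x 12 mm; two posts at x = +80 and -80 mm, 72 mm tall, carry the hinge; between them it is open.
- flipper (a joint): angle of the flipper plate: 0 lying open, pocket up (so it starts); 1.57 upright; 2.44 fully over at its stop, pocket facing down onto the sloping nest. Lightly damped, no catch: let go, the plate falls to the nearer side. The module lies loose in the pocket; the deep rim keeps it there until a little past upright, then it tips out onto the nest as the plate comes down.
- nest (a point): centre of the floor of the fixed grey nest, on the -y side of the hinge. The nest slopes up away from the hinge at 0.70 rad: x along the hinge, y down the slope to the hinge, z out of the floor. Floor 115 mm between flared end walls; a ledge 12 mm high on the hinge side, open at the upper side. A module home in it lies flat on the floor inside the plate's rim, its centre 22 mm off this floor.
- screwdriver: bystander: screwdriver, 180 mm long, lying; origin at its underside, on the bench
- brush: bystander: small brush, 170 mm long, lying; origin at its underside, on the bench
- spool: bystander: steel-grey spool, 60 mm across, 46 mm tall, standing; origin at its underside, on the bench
- flux: bystander: clear plastic bottle, 44 mm across, 110 mm tall, standing; origin at its underside, on the bench
- fan: bystander: black square cooling fan, 80 x 80 x 25 mm, lying flat; origin at its underside, on the bench
- meter: bystander: black hand multimeter, 150 x 78 x 40 mm, lying flat; origin at its underside, on the bench
- wrench: bystander: open-ended wrench, 150 mm long, lying; origin at its underside, on the bench
Things that resemble listed ones, but are neither listed nor needed, are in the scene too. What is shaped like the part that bears module_mid but purple is not meant.

How it is judged (in metres and radians):
On the way:
1. the module lies fins up, flat and home in the pocket of the open flipper plate, let go (horizontal distance between module_mid and pocket below 0.008 m and z of module_mid in the frame of pocket between 0.018 and 0.026 m and angle between module_mid's own z axis and vertical below 0.1 rad and value of joint flipper below 0.1 rad and contact force between the fingers and module below 0.1 N), for 0.2 s.
At the end, for the whole second after the job is handed in: The flipper plate lies fully over (within 0.09 rad of its stop) and the module rests fins down on the sloping nest, flat on its floor within 0.1 rad, its centre within 8 mm along the floor and 4 mm in height of its seated place, its length along the hinge within 0.1 rad, at rest (value of joint flipper above 2.35 rad and x of module_mid in the frame of nest between -0.008 and 0.008 m and y of module_mid in the frame of nest between -0.008 and 0.008 m and z of module_mid in the frame of nest between 0.018 and 0.026 m and angle between module_mid's own z axis and vertical above 2.2 rad and angle between the z axis of module_mid and the z axis of nest, either way round below 0.1 rad and angle between the x axis of module_mid and the x axis of nest, either way round below 0.1 rad and linear speed of module below 0.02 m/s); the robot touches nothing.
It fails at once if a bystander (screwdriver, brush, spool, bottle, fan, multimeter or wrench) is pushed more than 40 mm from where it lay (distance of any of screwdriver, brush, spool, flux, fan, meter, wrench from where it was at the start of the episode above 0.04 m).
It also fails if it takes over 53 s, if anything falls off the work surface, if the arm or the gripper's body presses on something with over 40 N, if the wrist force passes 120 N, or if a joint passes its speed limit or range.

## Robot

A 6-joint arm with a two-finger parallel gripper is mounted at the origin on the work surface. World frame = base frame: x ahead of the robot, y to its left, z up, the work surface at z = 0. Lengths are in mm, angles in rad, forces in N, time in s.
With the tool pointing down it reaches from about 250 to 775 mm from the base axis. Payload 4 kg.
Tool frame: the origin (TCP) lies on the centre line of the jaws, within the pads' length; the fingertips stand 25 mm ahead of it and the grasp point (between the pads) lies 6 mm ahead of it (env.finger_overhang is the distance from the TCP to the fingertips, in mm); z points along the fingers, y is the direction in which the jaws open and shut (so a half turn about z gives the same grasp; the last joint's range is limited). The gripper opens to 94 mm and grips with 3 to 60 N. Pads are 16 mm wide; open, the fingers measure 119 mm over their backs; the gripper's body (75 mm by 177 mm) begins 78 mm behind the grasp point.
Start: joints at [1, 0.087, 1.371, -0, 1.684, -0.103], TCP at [248.019, 490.922, 230.506] pointing down, gripper open.
Joint ranges: [-3.1, 3.1], [-0.76, 2.03], [0.27, 2.55], [-1.08, 4.22], [0.17, 2.65], [-2.57, 2.57]. Speed limits (rad/s): [2.79, 2.79, 3.14, 3.14, 3.14, 3.14].

## Interface

Orientations are given as [roll, pitch, yaw] about the fixed x, y, z axes, in that order (R = Rz(yaw) Ry(pitch) Rx(roll)).
In Python, from bench import env gives the robot as it stands. The module is installed in compiled form; this text tells all that it offers.
- The arm moves only by the shell command python3 -m jog 'ROWS' [FORCE]. ROWS is JSON, a list that holds one entry, the list of rows, each a list of 5 numbers: the shift along the world's x, y, z in m, then the turn about the world's z in rad, then the finger opening in m, from 0 to 0.094. A call has 1 to 10 rows; each row shifts and turns the commanded pose from where the row before left it; what a row does not reach is not made up. A row lasts 1/12 s, in which the tool goes at most 41.7 mm and 7.16 degrees, less where a joint would pass 70% of its speed; a pose out of reach is approached as far as the arm can. A call is refused whole if a number of a shift passes 0.0417 or a number of a turn 0.125, either way. A call with a gripper value outside its range is refused whole. The fingers move at their own pace and stop on an object; FORCE is the grip in N (left out, the last holds). Time passes only in rows, so rows that do not move let the fingers close. It gives the time, the measured TCP pose, the force and the opening at its end, in the units of the state.
- env.sense(): the state, without advancing time (a new reading comes with each control period).
- env.get_image(name): name is "scene" or "top"; returns a dict with "image" (400x640x3 uint8, red, green, blue), "fx", "fy", "cx", "cy" (pixels), "dist_coeffs" ([k1, k2, p1, p2, k3] as OpenCV has them; the pictures are not rectified), "world_to_cam" (4x4, takes a point from world to camera coordinates). Camera axes: x right, y up, looking along -z (the intrinsics and any distortion apply to the point x, -y, -z); pixel columns grow to the right and rows downward; lengths in mm; the calibration is good to about 2 mm. A picture is of the moment at which its call begins. There is no depth.
- env.close_job(): hands the job in, once; it reports no verdict.
The state is a dict: "t": time; "qpos": joint angles; "dq": joint speeds; "tau": joint torques, N m; "position": TCP position; "orientation": TCP orientation; "wrist_force": force on the tool from outside, world axes, zero at the start; "moment": the same for the moment, N m; "gripper_width": finger opening in mm.
Only numpy, scipy, OpenCV 4.12 (cv2) and the standard library are available. Lean on these libraries where they do the work, as an engineer would, in place of code of your own. Each camera call takes 0.05 s, during which the arm holds its last target.

## Working session

There is one attempt and no reset: what is moved stays moved. The work goes in short steps, Python scripts to look and compute and a shell command to move; the robot and the scene stay as the last step left them, time stands still between calls to the robot, and variables do not carry over. Pictures are saved under pics/ and viewed, and the job is handed in when it is done.

```bash
mkdir -p pics; python3 - <<'E'
from bench import env
import cv2,json,numpy as np
s=env.sense();print(s)
for n in("scene","top"):
    d=env.get_image(n);cv2.imwrite(f"pics/{n}0.png",d["image"][:,:,::-1])
    print(n,[d[k] for k in("fx","fy","cx","cy","dist_coeffs")],np.round(d["world_to_cam"],4).tolist())
E
```

```text
{'t': 0.0, 'qpos': array([ 9.99897290e-01,  8.79462554e-02,  1.37222319e+00, -9.92233335e-06,
        1.68356282e+00, -1.03073900e-01]), 'dq': array([ 9.29937896e-04, -2.16736397e-04,  1.22904539e-03,  1.65695496e-03,
       -5.92145214e-05,  2.56577855e-04]), 'tau': array([-1.31088676e-03, -3.40181458e+01, -3.02428830e+01,  7.17022154e-02,
        3.27553251e-02, -1.53766396e-04]), 'position': array([247.75638053, 490.50402005, 229.32463322]), 'orientation': array([-3.13946338e+00, -2.10338808e-04,  2.67376619e+00]), 'wrist_force': array([ 0.00463269,  0.39436378, -0.16553268]), 'moment': array([-0.03828173,  0.00254813,  0.02440656]), 'gripper_width': 94.16676318567268}
scene [438.60917326755185, 438.60917326755185, 322.2920165456569, 196.3244898940073, array([0.01991941, 0.        , 0.        , 0.        , 0.        ])] [[-0.8248, 0.5654, -0.0082, 449.7339], [-0.3098, -0.4397, 0.843, 116.4669], [0.473, 0.6978, 0.5378, -1473.2439], [0.0, 0.0, 0.0, 1.0]]
top [444.19698319186097, 444.19698319186097, 327.56136048427527, 204.35760618873815, array([-0.01844587,  0.        ,  0.        ,  0.        ,  0.        ])] [[-0.0234, -0.9997, -0.0008, 30.0772], [0.9967, -0.0234, 0.0783, -555.8607], [-0.0783, 0.0011, 0.9969, -1434.1215], [0.0, 0.0, 0.0, 1.0]]
```

View pics/scene0.png

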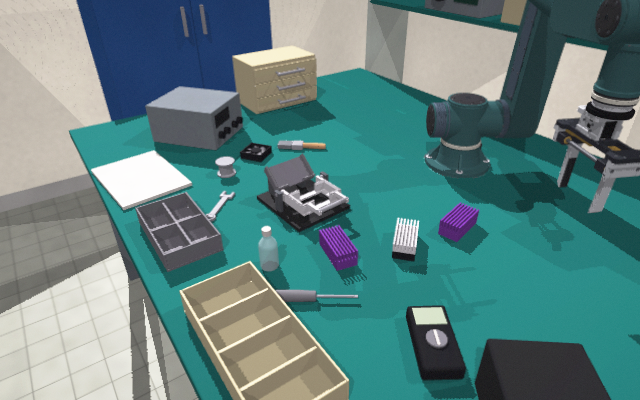

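View pics/top0.png

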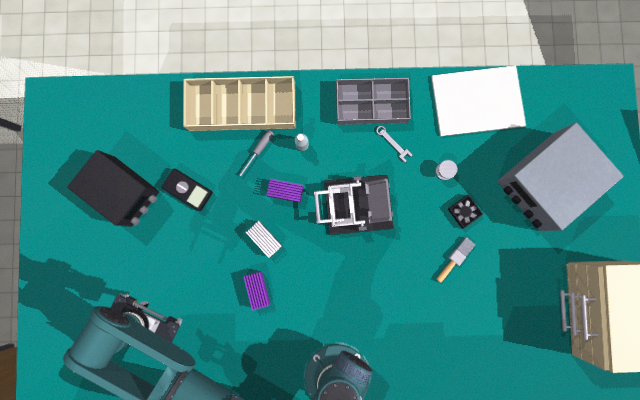

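Candidates: silver-finned block at top (264,239) / scene (405,238); purple ones at top (286,190) and (257,291), which are excluded. I choose the silver one and check it in a crop.

```bash
python3 - <<'E'
import cv2,numpy as np
a=cv2.imread("pics/top0.png");b=cv2.imread("pics/scene0.png")
def up(i,x,y,w,h,k,n):
    cv2.imwrite(n,cv2.resize(i[y:y+h,x:x+w],None,fx=k,fy=k,interpolation=cv2.INTER_CUBIC))
up(a,235,165,170,100,4.7,"pics/c1.png") 
up(b,250,150,180,115,4.4,"pics/c2.png")
E
```

```text
(no output)
```

View pics/c1.png

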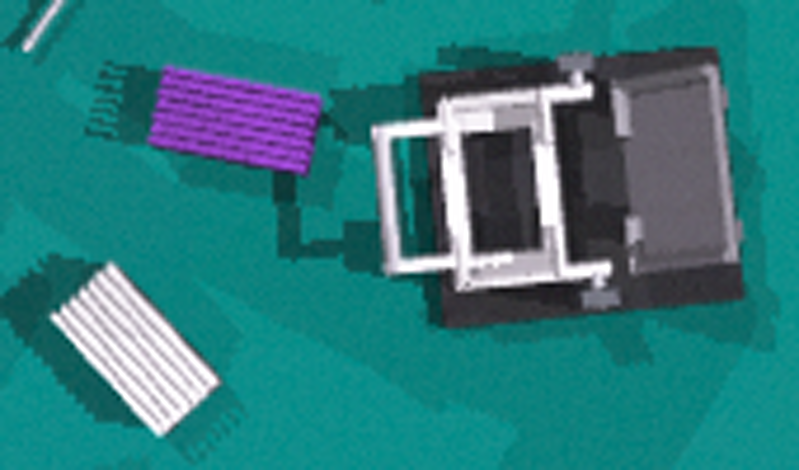

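View pics/c2.png

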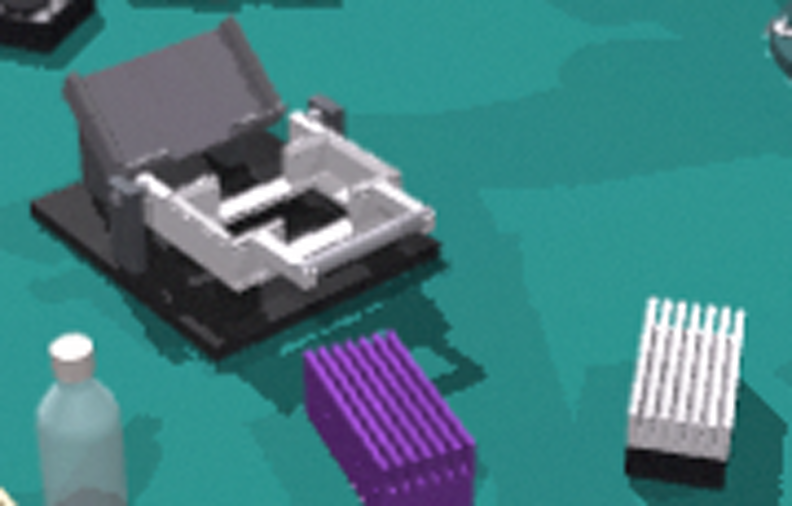

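```bash
cat > h.py <<'E'
import numpy as np,cv2
from bench import env
from scipy.optimize import least_squares
def proj(d,P):
    P=np.atleast_2d(P).astype(float);W=np.array(d["world_to_cam"])
    c=P@W[:3,:3].T+W[:3,3]; c=c*[1,-1,-1]
    K=np.array([[d["fx"],0,d["cx"]],[0,d["fy"],d["cy"]],[0,0,1]])
    return cv2.projectPoints(c.reshape(-1,1,3),np.zeros(3),np.zeros(3),K,np.array(d["dist_coeffs"]))[0].reshape(-1,2)
def ray(d,uv,z):
    K=np.array([[d["fx"],0,d["cx"]],[0,d["fy"],d["cy"]],[0,0,1]])
    n=cv2.undistortPoints(np.array(uv,float).reshape(-1,1,2),K,np.array(d["dist_coeffs"])).reshape(-1,2)
    W=np.array(d["world_to_cam"]);R=W[:3,:3];o=-R.T@W[:3,3]
    v=np.c_[n[:,0],-n[:,1],-np.ones(len(n))]@R
    return o+v*((z-o[2])/v[:,2])[:,None]
def T(x,y,yaw,P):
    P=np.atleast_2d(P);c,s=np.cos(yaw),np.sin(yaw)
    return np.c_[x+c*P[:,0]-s*P[:,1],y+s*P[:,0]+c*P[:,1],P[:,2]]
def crop(d,x,y,w,h,k,n,pts=()):
    i=cv2.resize(d["image"][y:y+h,x:x+w,::-1],None,fx=k,fy=k,interpolation=cv2.INTER_CUBIC)
    for p in pts: cv2.circle(i,tuple(int(round(v)) for v in ((p[0]-x+.5)*k,(p[1]-y+.5)*k)),2,(0,0,255),-1)
    cv2.imwrite(n,i)
E
cat > fit.py <<'E'
from h import *
t=env.get_image("top");s=env.get_image("scene")
ct=lambda a:np.array(a,float)/4.7+[234.5,164.5]
cs=lambda a:np.array(a,float)/4.4+[249.5,149.5]
mt=ct([(112,262),(220,380),(163,437),(52,316)])
P=ray(t,mt,44);print(np.round(P,1).tolist())
c=P.mean(0);print('c',c,[np.linalg.norm(P[i]-P[(i+1)%4]) for i in range(4)])
L=np.array([[55,27,44],[-55,27,44],[-55,-27,44],[55,-27,44]])
# scene: project to see
yaw0=np.arctan2(*(P[0]-P[1])[1::-1])
f=lambda p:(proj(t,T(*p,L))-mt).ravel()
# order check
r=min((least_squares(f,[c[0],c[1],yaw0+k]) for k in(0,np.pi)),key=lambda r:r.cost)
print('module',r.x,r.cost)
m=r.x
Lb=L.copy();Lb[:,2]=0
# fixture
def F(p):
    x,y,w,b=p[:4]
    L=np.array([[90,b+106,12],[-90,b+106,12],[-90,b-106,12],[90,b-106,12],[80,0,72],[-80,0,72]])
    return T(x,y,w,L)
ft=ct([(420,75),(447,325),(745,297),(718,48),(575,60),(602,299)])
fs=cs([(438,248),(222,357),(33,208),(327,100),(125,182)])
idx=[0+0,0,0,0,0]
q0=ray(t,ct([(588,180)]),64)[0]
def g(p):
    A=F(p);return (proj(t,A)-ft).ravel()
w0=0.1
best=None
for w0 in(-.1,.1):
    rr=least_squares(g,[q0[0],q0[1],w0,0],loss='soft_l1')
    if best is None or rr.cost<best.cost:best=rr
p=best.x;print('fix',p,best.cost,np.round(best.fun.reshape(-1,2),2).tolist())
b=ray(t,ct([(383,130),(393,268)]),64);print('bar',b)
h=p[:2];c,sn=np.cos(p[2]),np.sin(p[2])
pr=T(p[0],p[1],p[2],[[0,57,42],[0,136,64],[-48,136,64],[48,136,64]]);print(pr)
pts=lambda d:list(proj(d,F(p)))+list(proj(d,pr))+list(proj(d,T(*m,L)))+list(proj(d,T(*m,Lb)))
crop(t,235,165,170,100,4.7,"pics/f1.png",pts(t))
crop(s,250,150,180,115,4.4,"pics/f2.png",pts(s))
E
python3 fit.py
```

```text
[[508.6, 241.1, 44.0], [426.4, 168.4, 44.0], [388.6, 207.8, 44.0], [472.6, 282.6, 44.0]]
c [449.05035681 224.98466615  44.        ] [np.float64(109.8096804740149), np.float64(54.58892697831898), np.float64(112.51028076836432), np.float64(54.93251747318297)]
module [449.15248398 224.95556406   7.00234002] 580.8617412313591
fix [ 5.55896408e+02 -8.47679236e+01  7.53133852e-02 -1.59401007e-01] 0.9022362935981165 [[-0.05, -0.23], [-0.42, 0.74], [0.35, 0.32], [0.12, -0.74], [0.23, 0.31], [-0.24, -0.42]]
bar [[592.98108786  53.04719981  64.        ]
 [499.19069044  48.30318521  64.        ]]
[[551.60760223 -27.92950225  42.        ]
 [545.66346781  50.84655545  64.        ]
 [497.79953403  47.23492948  64.        ]
 [593.5274016   54.45818142  64.        ]]
```

```bash
sed -i 's/^L=np.*/L=np.array([[55,-27,44],[-55,-27,44],[-55,27,44],[55,27,44]])/' fit.py; python3 fit.py
```

```text
[[508.6, 241.1, 44.0], [426.4, 168.4, 44.0], [388.6, 207.8, 44.0], [472.6, 282.6, 44.0]]
c [449.05035681 224.98466615  44.        ] [np.float64(109.8096804740149), np.float64(54.58892697831898), np.float64(112.51028076836432), np.float64(54.93251747318297)]
module [449.04339416 224.98257196   7.01184617] 0.2018136859078095
fix [ 5.55896408e+02 -8.47679236e+01  7.53133852e-02 -1.59401007e-01] 0.9022362935981165 [[-0.05, -0.23], [-0.42, 0.74], [0.35, 0.32], [0.12, -0.74], [0.23, 0.31], [-0.24, -0.42]]
bar [[592.98108786  53.04719981  64.        ]
 [499.19069044  48.30318521  64.        ]]
[[551.60760223 -27.92950225  42.        ]
 [545.66346781  50.84655545  64.        ]
 [497.79953403  47.23492948  64.        ]
 [593.5274016   54.45818142  64.        ]]
```

View pics/f1.png

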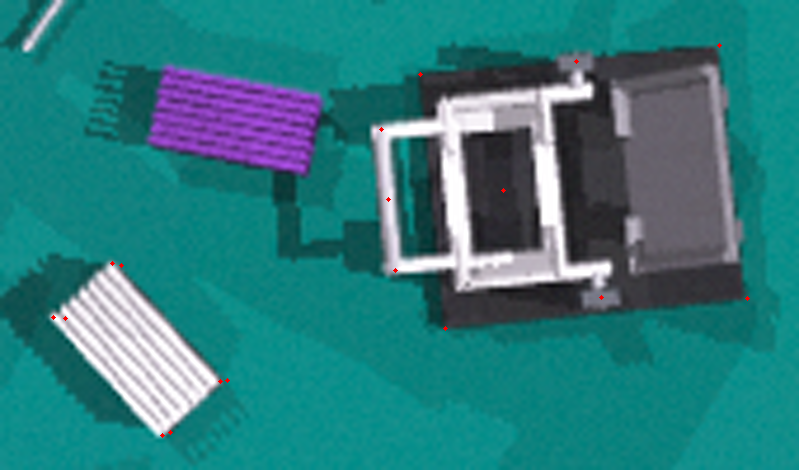

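View pics/f2.png

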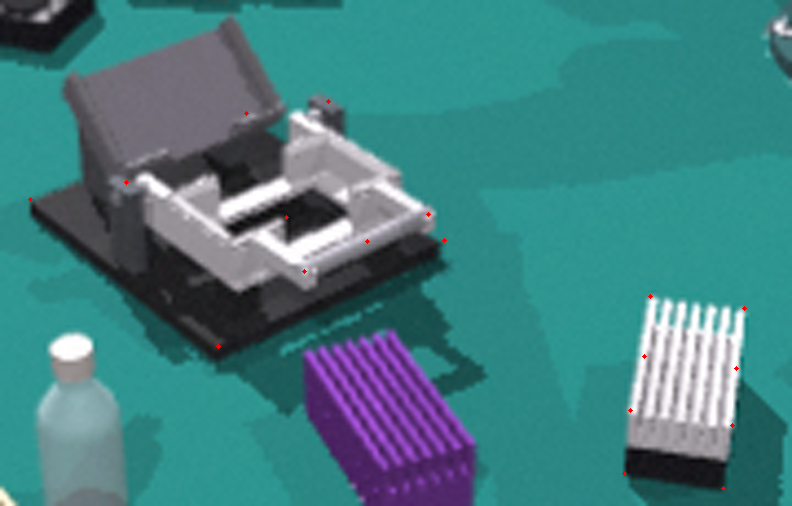

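The close crop confirms the silver-finned block with the black case (top px (264,239)); the projected corners match in both views. Module at (449.0,225.0), yaw 0.729; hinge at (555.9,-84.8), yaw 0.075. Moving over the module.

```bash
python3 -m jog '[[[0.0201,-0.0266,-0.010,0.1196,0.094],[0.0201,-0.0266,-0.010,0.1196,0.094],[0.0201,-0.0266,-0.010,0.1196,0.094],[0.0201,-0.0266,-0.010,0.1196,0.094],[0.0201,-0.0266,-0.010,0.1196,0.094],[0.0201,-0.0266,-0.010,0.1196,0.094],[0.0201,-0.0266,-0.010,0.1196,0.094],[0.0201,-0.0266,-0.010,0.1196,0.094],[0.0201,-0.0266,-0.010,0.1196,0.094],[0.0201,-0.0266,-0.010,0.1196,0.094]]]' 30; python3 -m jog '[[[0,0,0,0,0.094],[0,0,0,0,0.094]]]'
```

```text
t: 1.13
position: [447.7, 226.5, 131.3]
orientation: [-3.142, 0.001, -2.42]
wrist_force: [0.5, 0.4, -0.5]
gripper_width: 94.1
t: 1.3
position: [447.2, 226.5, 130.7]
orientation: [3.14, -0.002, -2.431]
wrist_force: [-0.1, 0.0, 0.2]
gripper_width: 94.0
```

```bash
python3 -m jog '[[[0.001,-0.001,-0.025,0.01,0.094],[0,0,-0.025,0,0.094],[0,0,-0.025,0,0.094],[0,0,-0.015,0,0.094],[0,0,0,0,0.094],[0,0,0,0,0.094]]]'
python3 - <<'E'
from h import *
print(env.sense()['position'],env.sense()['orientation'])
t=env.get_image("top");s=env.get_image("scene")
crop(t,225,200,80,75,8,"pics/g1.png");crop(s,340,160,130,120,5,"pics/g2.png")
E
```

```text
t: 1.8
position: [447.1, 227.8, 41.5]
orientation: [3.141, -0.001, -2.416]
wrist_force: [-0.6, -0.2, 1.1]
gripper_width: 94.0
[447.0523775  227.80497635  41.49638236] [ 3.14067777e+00 -9.47111329e-04 -2.41553211e+00]
```

View pics/g1.png

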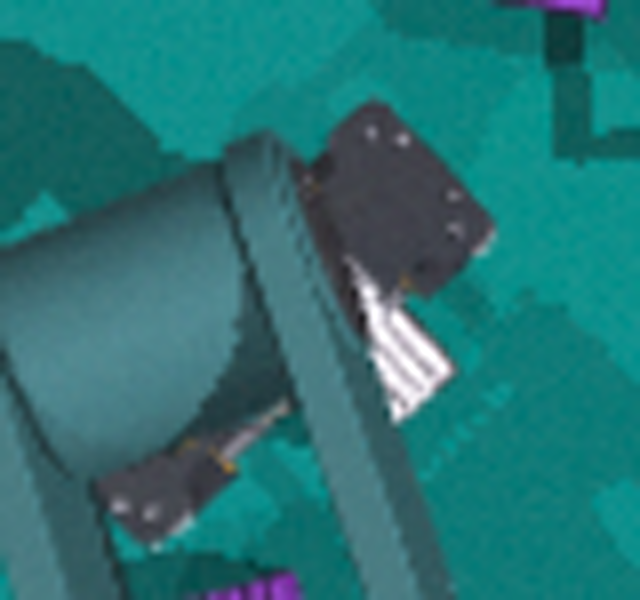

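View pics/g2.png

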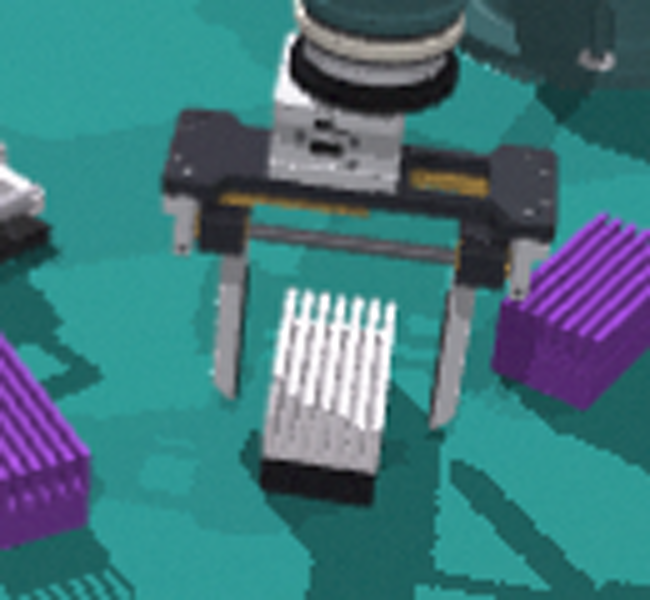

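```bash
python3 -m jog '[[[0.002,-0.0028,0,0,0.094],[0,0,-0.011,0,0.094],[0,0,0,0,0.094],[0,0,0,0,0.05],[0,0,0,0,0.04],[0,0,0,0,0.04],[0,0,0,0,0.04],[0,0,0,0,0.04],[0,0,0,0,0.04],[0,0,0,0,0.04]]]' 30;
```

```text
t: 2.73
position: [449.8, 224.4, 30.7]
orientation: [3.141, 0.0, -2.416]
wrist_force: [-0.7, 1.3, 1.1]
gripper_width: 54.1
```

```bash
python3 -m jog '[[[0,0,0.02,0,0.04],[0,0,0.03,0,0.04],[0,0,0.03,0,0.04],[0,0,0.03,0,0.04],[0,0,0,0,0.04]]]' 30; python3 -m jog '[[[0.010,-0.025,0,-0.065,0.04],[0.010,-0.025,0,-0.065,0.04],[0.010,-0.025,0,-0.065,0.04],[0.010,-0.025,0,-0.065,0.04],[0.010,-0.025,0,-0.065,0.04],[0.010,-0.025,0,-0.065,0.04],[0.010,-0.025,0,-0.065,0.04],[0.010,-0.025,0,-0.065,0.04],[0.010,-0.025,0,-0.065,0.04],[0.010,-0.025,0,-0.065,0.04]]]';  python3 -m jog '[[[0,0,0,0,0.04],[0,0,0,0,0.04],[0,0,0,0,0.04]]]'
python3 - <<'E'
from h import *
t=env.get_image("top");s=env.get_image("scene")
print(env.sense()['position'],env.sense()['orientation'])
crop(t,300,160,110,90,7,"pics/i1.png");crop(s,240,90,140,140,4.2,"pics/i2.png")
E
```

```text
t: 3.15
position: [453.4, 225.3, 147.2]
orientation: [-3.137, 0.011, -2.416]
wrist_force: [1.1, 0.6, -1.3]
gripper_width: 53.7
t: 3.98
position: [549.3, -27.2, 138.3]
orientation: [3.141, -0.003, -3.07]
wrist_force: [-0.0, 0.4, -1.6]
gripper_width: 53.9
t: 4.23
position: [549.0, -25.6, 138.9]
orientation: [3.14, -0.003, -3.066]
wrist_force: [-0.4, 0.7, -1.8]
gripper_width: 53.9
[549.26227351 -24.91177091 139.73600429] [ 3.14077475e+00 -1.47467980e-03 -3.06485348e+00]
```

View pics/i1.png

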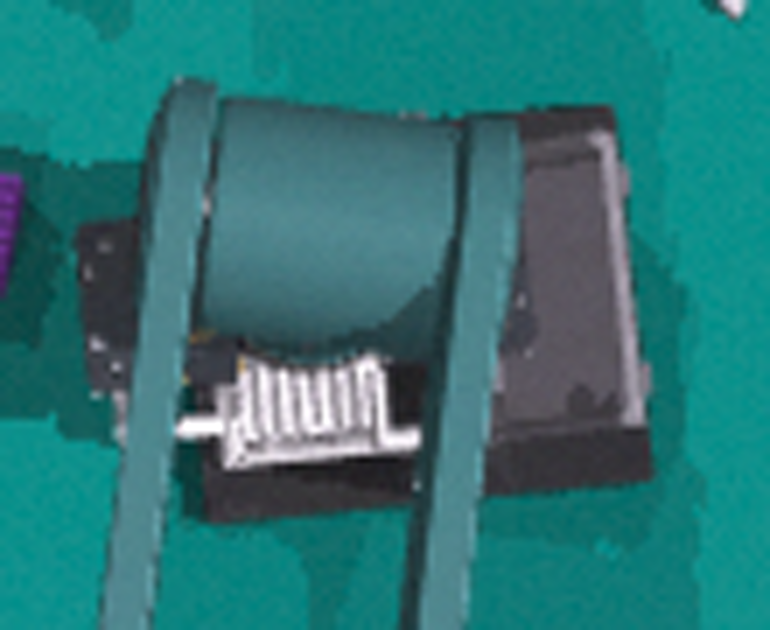

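View pics/i2.png

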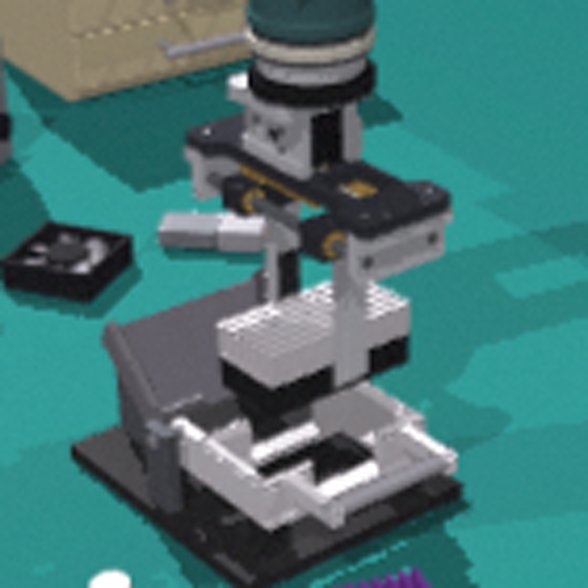

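```bash
cat > ov.py <<'E'
from h import *
import sys
t=env.get_image("top");s=env.get_image("scene")
P=[];n=0
for k in range(6):
    q=env.sense();P.append(np.r_[q['position'],q['orientation'][2],q['t']]); env.get_image("top")
P=np.array(P);print(np.round(P,3).tolist());p=P.mean(0)
w=p[3]+np.pi
d=float(sys.argv[1]) if len(sys.argv)>1 else 0.4
bz=p[2]-30
box=np.array([[a,b,c] for a in(-55,55) for b in(-27,27) for c in(0,22,44)],float)
def seg(d_,i,x,y,k,A,B,col):
    n=20;L=np.linspace(A,B,n);q=proj(d_,L)
    pts=np.round((q-[x,y]+.5)*k).astype(int);cv2.polylines(i,[pts.reshape(-1,1,2)],False,col,1)
def draw(d_,x,y,w_,h_,k,name):
    i=cv2.resize(d_["image"][y:y+h_,x:x+w_,::-1],None,fx=k,fy=k,interpolation=cv2.INTER_CUBIC)
    for a in(-55,55):
        seg(d_,i,x,y,k,*T(p[0],p[1],w,[[a,-27,bz],[a,27,bz]]),(0,0,255));seg(d_,i,x,y,k,*T(p[0],p[1],w,[[a,-27,bz+44],[a,27,bz+44]]),(0,0,255))
    for b in(-27,27):
        seg(d_,i,x,y,k,*T(p[0],p[1],w,[[-55,b,bz],[55,b,bz]]),(0,0,255));seg(d_,i,x,y,k,*T(p[0],p[1],w,[[-55,b,bz+44],[55,b,bz+44]]),(0,0,255))
    H=(555.9,-84.8,.0753)
    for a in(-57,57): seg(d_,i,x,y,k,*T(*H,[[a,28,64],[a,86,64]]),(255,0,255))
    for b in(28,86): seg(d_,i,x,y,k,*T(*H,[[-57,b,64],[57,b,64]]),(255,0,255))
    cv2.imwrite(name,i)
draw(t,300,160,110,90,7,"pics/o1_%s.png"%sys.argv[2]);draw(s,245,110,120,120,5,"pics/o2_%s.png"%sys.argv[2])
E
python3 ov.py 0.4 a
```

```text
[[549.553, -24.9, 140.315, -3.065, 4.433], [549.672, -24.97, 140.506, -3.065, 4.483], [549.757, -25.073, 140.614, -3.065, 4.533], [549.831, -25.248, 140.7, -3.065, 4.583], [549.883, -25.378, 140.742, -3.065, 4.633], [549.911, -25.497, 140.761, -3.066, 4.683]]
```

View pics/o2_a.png

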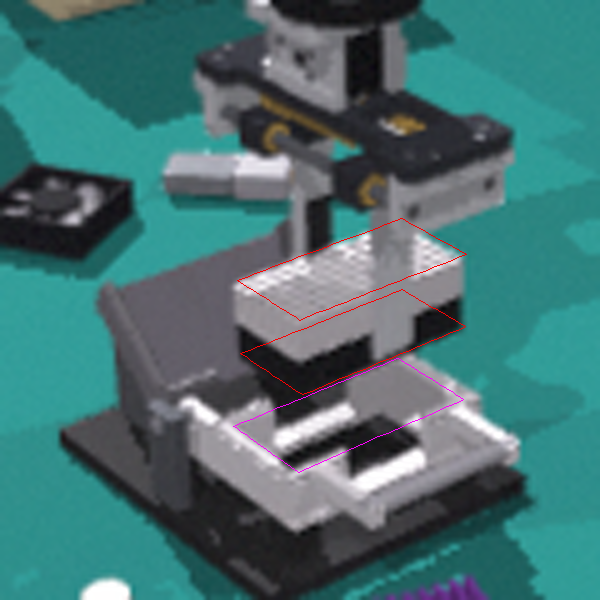

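View pics/o1_a.png

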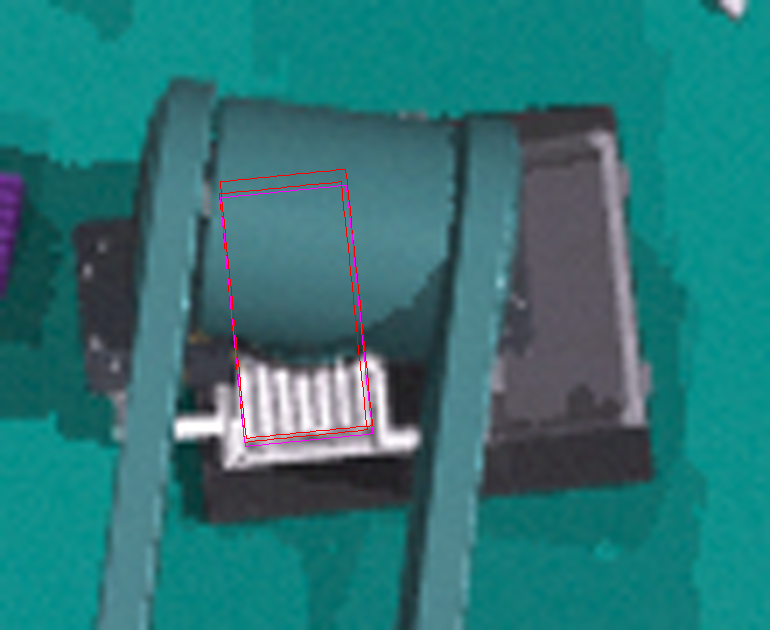

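```bash
python3 - <<'E'
from h import *
t=env.get_image("top");s=env.get_image("scene")
print(env.sense()['position'])
crop(t,325,205,40,25,18,"pics/j1.png");crop(s,285,145,65,60,10,"pics/j2.png")
E
```

```text
[549.95789672 -25.80077437 140.71142107]
```

View pics/j1.png

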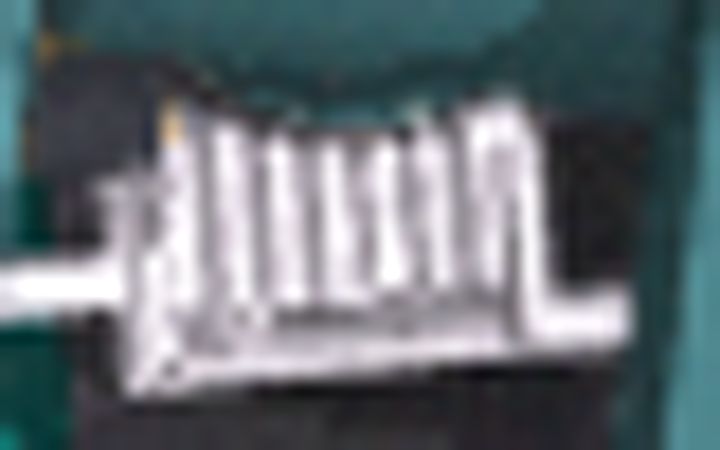

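View pics/j2.png

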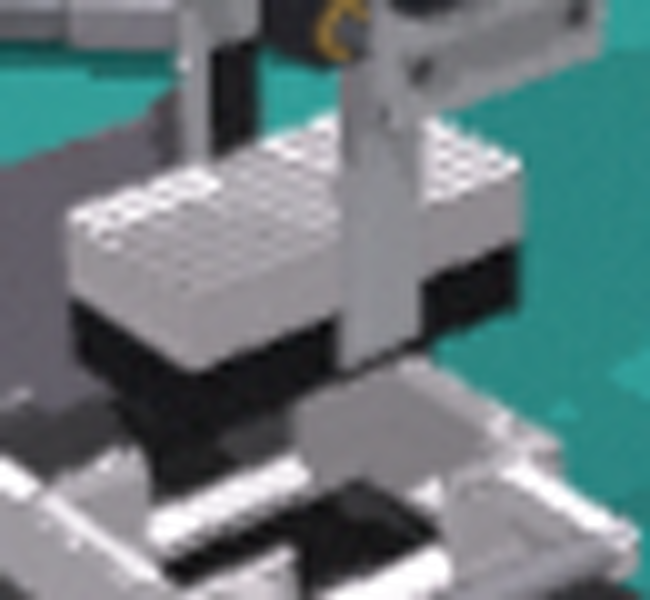

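```bash
python3 - <<'E'
from h import *
t=env.get_image("top");s=env.get_image("scene");q=env.sense()
print(q['position'],q['orientation'])
H=(555.9,-84.8,.0753)
c=np.cos(-H[2]);sn=np.sin(-H[2])
def loc(P):
    P=P-np.array([H[0],H[1],0]);return np.c_[c*P[:,0]-sn*P[:,1],sn*P[:,0]+c*P[:,1],P[:,2]].round(1)
# in fixture frame
print('top fin end',loc(ray(t,[(324.5+338/18,204.5+295/18)],154.5)))
print('tcp',loc(q['position'][None]))
# scene corners: front-left top(+x..), each at zt / zb
a=lambda l:np.array(l,float)/10+[284.5,144.5]
print('scene top',loc(ray(s,a([(68,212),(195,285),(522,165)]),154.5)))
print('scene seam z132.5',loc(ray(s,a([(72,303),(195,368),(520,245)]),132.5)))
print('scene bottom',loc(ray(s,a([(75,365),(518,308)]),110.5)))
# rim checks in top, initial image crops: outer rim corners at z=70
ct=lambda a:np.array(a,float)/4.7+[234.5,164.5]
print('rim',loc(ray(t,ct([(440,100),(463,290),(545,90),(563,280)]),70)))
print('bar',loc(ray(t,ct([(380,128),(395,268)]),64)))
cs=lambda a:np.array(a,float)/10+[284.5,144.5]
E
```

```text
[549.96130749 -25.89743278 140.62356228] [ 3.14149592e+00  1.03747897e-04 -3.06628847e+00]
top fin end [[-55.8  60.8 154.5]]
tcp [[ -1.5  59.2 140.6]]
scene top [[ 55.   32.9 154.5]
 [ 52.6  84.6 154.5]
 [-52.3  88.1 154.5]]
scene seam z132.5 [[ 60.1  40.2 132.5]
 [ 55.3  87.2 132.5]
 [-49.6  90.7 132.5]]
scene bottom [[ 57.   35.5 110.5]
 [-52.5  86.8 110.5]]
rim [[ 63.2  94.2  70. ]
 [-66.1  91.5  70. ]
 [ 63.   22.8  70. ]
 [-66.1  24.   70. ]]
bar [[ 48.9 136.6  64. ]
 [-46.7 135.6  64. ]]
```

```bash
python3 -m jog '[[[0.0007,-0.0023,-0.012,0,0.04],[0,0,-0.012,0,0.04],[0,0,-0.008,0,0.04],[0,0,0,0,0.04],[0,0,0,0,0.04],[0,0,0,0,0.04],[0,0,0,0,0.04],[0,0,0,0,0.04],[0,0,0,0,0.04],[0,0,0,0,0.04]]]'
python3 - <<'E'
from h import *
t=env.get_image("top");s=env.get_image("scene")
print(env.sense()['position'],env.sense()['wrist_force'])
crop(t,315,180,60,55,10,"pics/k1.png");crop(s,280,140,75,75,8,"pics/k2.png")
E
```

```text
t: 5.77
position: [550.9, -28.2, 109.1]
orientation: [-3.141, 0.001, -3.066]
wrist_force: [1.1, 1.0, -1.8]
gripper_width: 53.7
[550.78306612 -28.2243187  108.85843965] [-0.68230222 -0.09234754 -1.73797773]
```

View pics/k1.png

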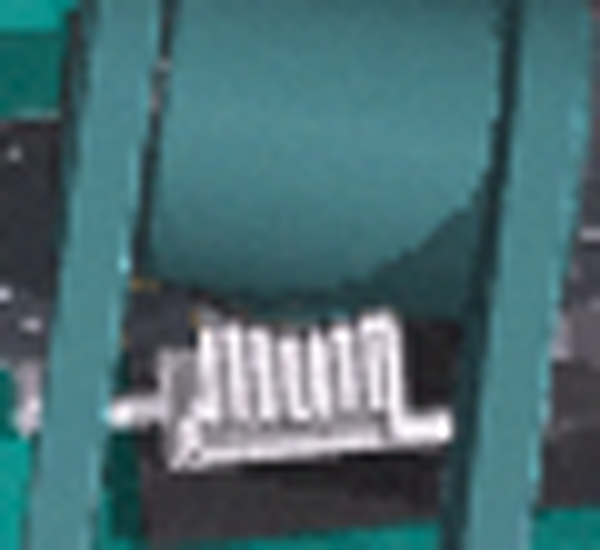

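View pics/k2.png

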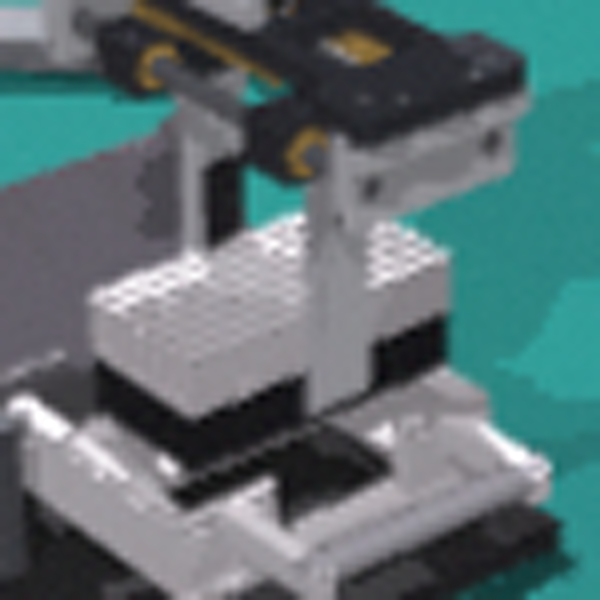

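```bash
python3 -m jog '[[[0,0,-0.008,0,0.04],[0,0,-0.008,0,0.04],[0,0,0,0,0.04],[0,0,0,0,0.04],[0,0,0,0,0.04]]]'
python3 -m jog '[[[0,0,-0.008,0,0.04],[0,0,0,0,0.04],[0,0,0,0,0.04]]]'
```

```text
t: 6.28
position: [550.4, -28.2, 92.1]
orientation: [3.141, -0.001, -3.066]
wrist_force: [-0.4, -0.4, -2.5]
gripper_width: 53.8
t: 6.53
position: [550.1, -28.2, 83.8]
orientation: [3.141, -0.002, -3.066]
wrist_force: [0.8, -0.9, -2.2]
gripper_width: 54.1
```

```bash
python3 -m jog '[[[0,0,-0.006,0,0.04],[0,0,-0.003,0,0.04],[0,0,0,0,0.04],[0,0,0,0,0.04],[0,0,0,0,0.04]]]'
```

```text
t: 6.95
position: [550.7, -28.2, 75.6]
orientation: [3.142, 0.0, -3.066]
wrist_force: [0.4, -0.8, -2.2]
gripper_width: 54.0
```

```bash
python3 -m jog '[[[0,0,-0.003,0,0.04],[0,0,0,0,0.04],[0,0,0,0,0.04]]]';python3 -m jog '[[[0,0,-0.0015,0,0.04],[0,0,0,0,0.04],[0,0,0,0,0.04]]]'
```

```text
t: 7.2
position: [550.8, -28.2, 72.7]
orientation: [3.142, 0.0, -3.066]
wrist_force: [0.5, 0.4, -2.7]
gripper_width: 54.0
t: 7.45
position: [550.9, -28.3, 72.7]
orientation: [-3.142, 0.001, -3.066]
wrist_force: [-2.3, 0.0, 4.8]
gripper_width: 53.6
```

```bash
python3 -m jog '[[[0,0,0,0,0.066],[0,0,0,0,0.066],[0,0,0,0,0.066],[0,0,0,0,0.066]]]';python3 -m jog '[[[0,0,0.015,0,0.066],[0,0,0.03,0,0.066],[0,0,0.03,0,0.066],[0,0.03,0.02,0,0.066],[0,0.04,0,0,0.066],[0,0.04,0,0,0.066],[0,0.04,0,0,0.066],[0,0,0,0,0.066],[0,0,0,0,0.066]]]'
python3 - <<'E'
from h import *
t=env.get_image("top");s=env.get_image("scene")
print(env.sense()['position'],env.sense()['wrist_force'])
crop(t,300,170,100,75,7,"pics/l1.png");crop(s,260,140,95,85,7,"pics/l2.png")
E
```

```text
t: 7.78
position: [550.7, -28.2, 70.9]
orientation: [3.141, -0.0, -3.066]
wrist_force: [0.9, -0.6, -0.9]
gripper_width: 65.8
t: 8.53
position: [550.4, 123.7, 165.8]
orientation: [-3.141, -0.0, -3.062]
wrist_force: [0.7, 0.8, -0.9]
gripper_width: 66.2
[550.59510599 121.31804873 165.74741888] [ 0.44331996 -0.59354319  0.47854988]
```

View pics/l1.png

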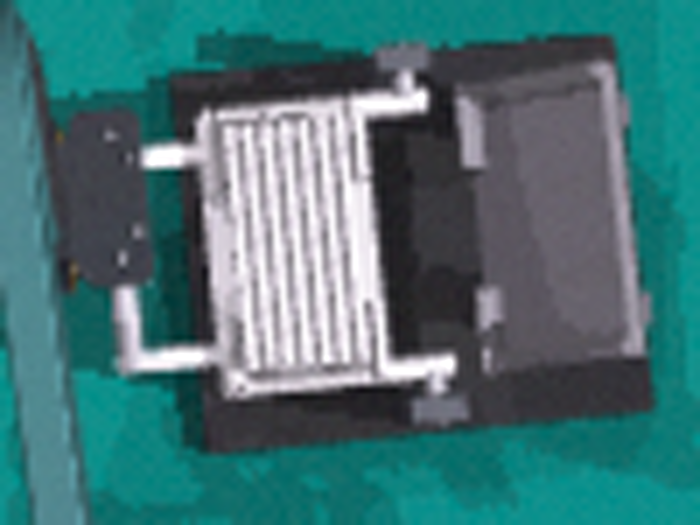

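View pics/l2.png

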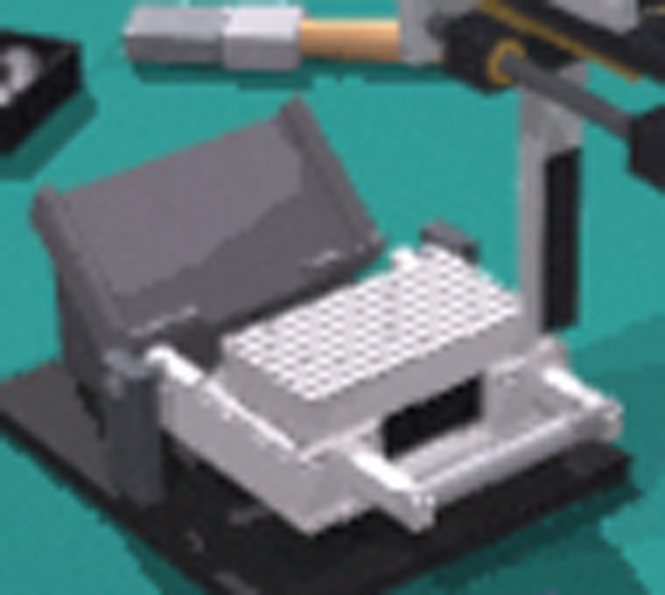

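Module sits flat in the pocket (fins evenly between the rims at top-crop x 225–370, level in the scene view), fingers off. Now to the handle.

```bash
python3 -m jog '[[[-0.0025,-0.036,-0.02,0,0.046],[-0.0025,-0.035,-0.02,0,0.046],[0,0,-0.015,0,0.046],[0,0,0,0,0.046],[0,0,0,0,0.046],[0,0,0,0,0.046],[0,0,0,0,0.046]]]'
python3 - <<'E'
from h import *
t=env.get_image("top");s=env.get_image("scene")
print(env.sense()['position'],env.sense()['orientation'])
crop(t,300,170,100,75,7,"pics/n1.png");crop(s,280,120,95,95,6.2,"pics/n2.png")
E
```

```text
t: 9.22
position: [546.7, 51.0, 112.7]
orientation: [-3.142, 0.003, -3.066]
wrist_force: [-0.0, -0.2, 0.2]
gripper_width: 46.3
[546.53137948  51.25030454 112.55450735] [-3.14151203e+00  2.66599432e-03 -3.06553231e+00]
```

View pics/n2.png

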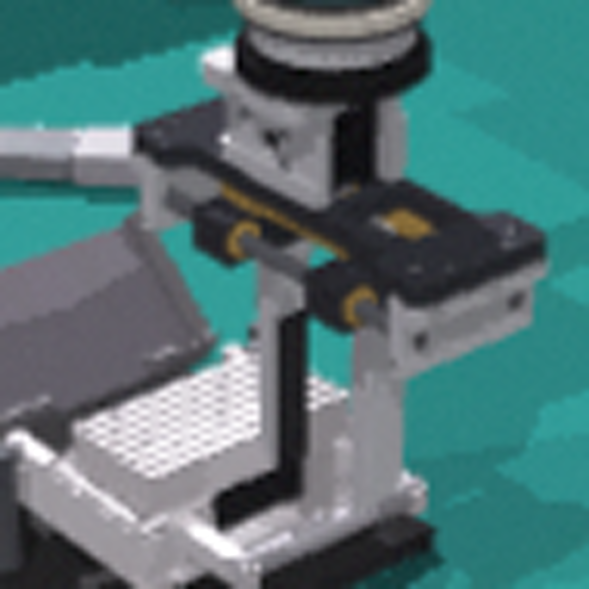

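```bash
python3 -m jog '[[[-0.0007,0,-0.012,0,0.046],[0,0,-0.012,0,0.046],[0,0,-0.011,0,0.046],[0,0,0,0,0.046],[0,0,0,0,0.046]]]'
python3 - <<'E'
from h import *
t=env.get_image("top");s=env.get_image("scene")
print(env.sense()['position'],env.sense()['wrist_force'])
crop(s,280,120,95,95,6.2,"pics/q2.png")
E
```

```text
t: 9.73
position: [543.7, 50.9, 74.1]
orientation: [3.141, -0.004, -3.066]
wrist_force: [0.5, -0.3, 0.3]
gripper_width: 46.0
[544.96192044  50.80694237  75.91425305] [0.37095957 0.14550186 0.08984221]
```

View pics/q2.png

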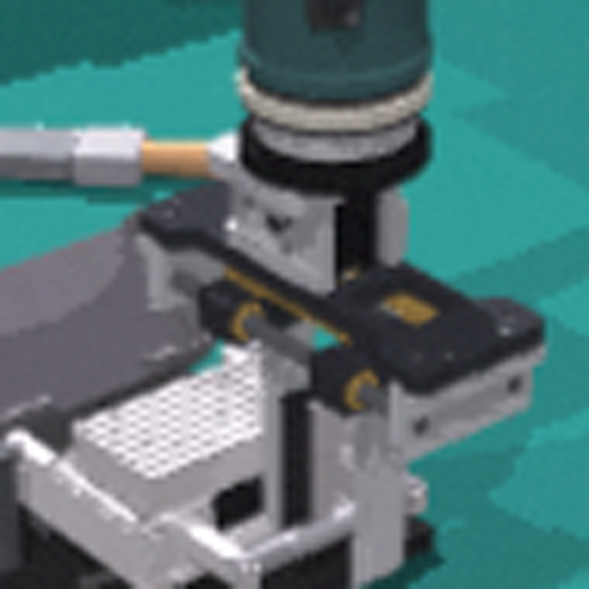

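```bash
python3 -m jog '[[[0,0,0,0,0.02],[0,0,0,0,0.006],[0,0,0,0,0.006],[0,0,0,0,0.006],[0,0,0,0,0.006],[0,0,0,0,0.006],[0,0,0,0,0.006]]]' 20
python3 - <<'E'
from h import *
q=env.sense();print(q['position'],q['wrist_force'])
# arc increments: world
u=np.array([-np.sin(.0753),np.cos(.0753)])
th=np.r_[0,np.linspace(0,2.44,41)[1:]]
y=136*np.cos(th);z=136*np.sin(th)
for k in range(40):
    dy=y[k+1]-y[k];print(k+1,round(th[k+1],3),np.round([dy*u[0]/1e3,dy*u[1]/1e3,(z[k+1]-z[k])/1e3],4).tolist())
E
```

```text
t: 10.42
position: [545.0, 51.0, 76.3]
orientation: [3.141, 0.0, -3.066]
wrist_force: [-0.5, 1.2, -0.1]
gripper_width: 10.9
[545.02884216  50.9877396   76.27826631] [-0.46115075  1.23143847 -0.09662247]
1 0.061 [0.0, -0.0003, 0.0083]
2 0.122 [0.0001, -0.0008, 0.0083]
3 0.183 [0.0001, -0.0013, 0.0082]
4 0.244 [0.0001, -0.0018, 0.0081]
5 0.305 [0.0002, -0.0022, 0.008]
6 0.366 [0.0002, -0.0027, 0.0078]
7 0.427 [0.0002, -0.0032, 0.0077]
8 0.488 [0.0003, -0.0037, 0.0074]
9 0.549 [0.0003, -0.0041, 0.0072]
10 0.61 [0.0003, -0.0045, 0.0069]
11 0.671 [0.0004, -0.0049, 0.0067]
12 0.732 [0.0004, -0.0053, 0.0063]
13 0.793 [0.0004, -0.0057, 0.006]
14 0.854 [0.0005, -0.0061, 0.0056]
15 0.915 [0.0005, -0.0064, 0.0053]
16 0.976 [0.0005, -0.0067, 0.0049]
17 1.037 [0.0005, -0.007, 0.0044]
18 1.098 [0.0005, -0.0072, 0.004]
19 1.159 [0.0006, -0.0075, 0.0036]
20 1.22 [0.0006, -0.0077, 0.0031]
21 1.281 [0.0006, -0.0079, 0.0026]
22 1.342 [0.0006, -0.008, 0.0021]
23 1.403 [0.0006, -0.0081, 0.0016]
24 1.464 [0.0006, -0.0082, 0.0011]
25 1.525 [0.0006, -0.0082, 0.0006]
26 1.586 [0.0006, -0.0083, 0.0001]
27 1.647 [0.0006, -0.0083, -0.0004]
28 1.708 [0.0006, -0.0082, -0.0009]
29 1.769 [0.0006, -0.0082, -0.0014]
30 1.83 [0.0006, -0.0081, -0.0019]
31 1.891 [0.0006, -0.0079, -0.0024]
32 1.952 [0.0006, -0.0078, -0.0028]
33 2.013 [0.0006, -0.0076, -0.0033]
34 2.074 [0.0006, -0.0074, -0.0038]
35 2.135 [0.0005, -0.0071, -0.0042]
36 2.196 [0.0005, -0.0069, -0.0046]
37 2.257 [0.0005, -0.0066, -0.0051]
38 2.318 [0.0005, -0.0062, -0.0054]
39 2.379 [0.0004, -0.0059, -0.0058]
40 2.44 [0.0004, -0.0055, -0.0062]
```

```bash
python3 -m jog '[[[0,-0.0003,0.0083,0,0.006],[0.0001,-0.0008,0.0083,0,0.006],[0.0001,-0.0013,0.0082,0,0.006],[0.0001,-0.0018,0.0081,0,0.006],[0.0002,-0.0022,0.008,0,0.006],[0.0002,-0.0027,0.0078,0,0.006],[0.0002,-0.0032,0.0077,0,0.006],[0.0003,-0.0037,0.0074,0,0.006]]]'; python3 -c "
from h import *
s=env.get_image('scene');crop(s,260,110,110,110,5.2,'pics/s1.png');q=env.sense();print(q['position'],q['wrist_force'])"
```

```text
t: 11.08
position: [546.1, 35.9, 141.2]
orientation: [3.139, 0.001, -3.066]
wrist_force: [1.9, 5.9, -2.2]
gripper_width: 11.1
[546.18041339  35.02799034 142.87693684] [-1.14292187  5.48983598  0.80478084]
```

View pics/s1.png

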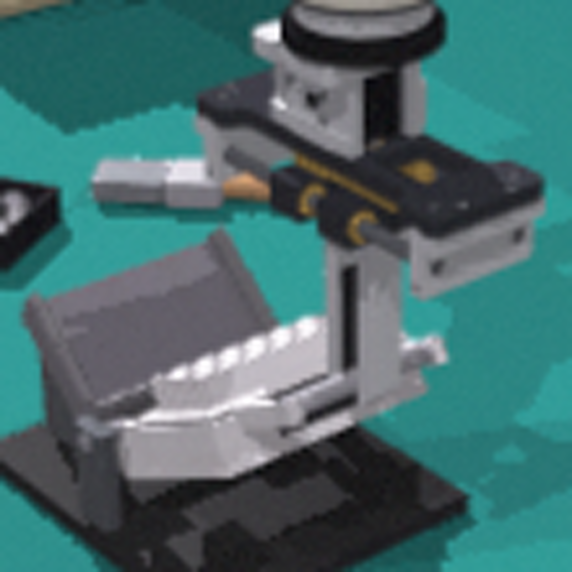

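The plate follows (bar gripped at crop (360,375), module still in the pocket). Continuing along the arc.

```bash
python3 -m jog '[[[0.0003,-0.0041,0.0072,0,0.006],[0.0003,-0.0045,0.0069,0,0.006],[0.0004,-0.0049,0.0067,0,0.006],[0.0004,-0.0053,0.0063,0,0.006],[0.0004,-0.0057,0.006,0,0.006],[0.0005,-0.0061,0.0056,0,0.006],[0.0005,-0.0064,0.0053,0,0.006],[0.0005,-0.0067,0.0049,0,0.006],[0.0005,-0.007,0.0044,0,0.006],[0.0005,-0.0072,0.004,0,0.006]]]'; python3 -m jog '[[[0.0006,-0.0075,0.0036,0,0.006],[0.0006,-0.0077,0.0031,0,0.006],[0.0006,-0.0079,0.0026,0,0.006],[0.0006,-0.008,0.0021,0,0.006],[0,0,0,0,0.006]]]'; python3 -c "
from h import *
s=env.get_image('scene');crop(s,250,80,120,120,5,'pics/s2.png');q=env.sense();print(q['position'],q['wrist_force'])"
```

```text
t: 11.97
position: [550.4, -20.5, 201.4]
orientation: [3.136, 0.003, -3.064]
wrist_force: [-1.7, 8.4, 7.5]
gripper_width: 11.1
t: 12.38
position: [553.0, -55.4, 212.8]
orientation: [-3.14, 0.003, -3.067]
wrist_force: [-2.3, 3.6, 7.8]
gripper_width: 11.2
[552.95040394 -55.01538753 212.67950081] [-2.28719834  3.38943806  7.56945221]
```

View pics/s2.png

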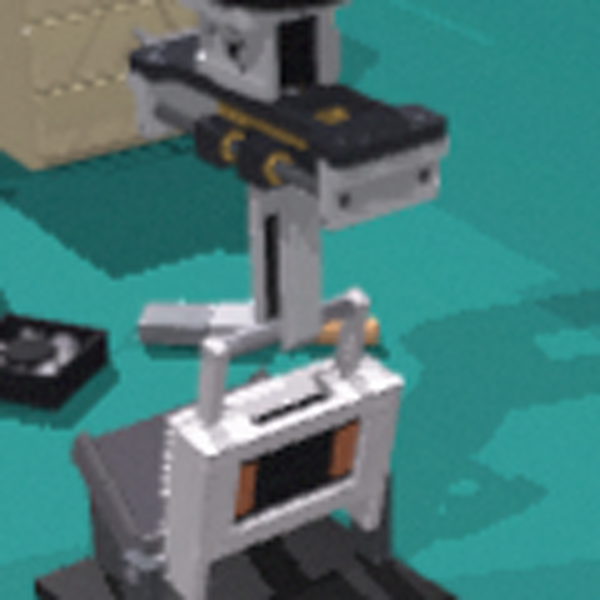

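```bash
python3 -m jog '[[[0.0006,-0.0081,0.0016,0,0.006],[0.0006,-0.0082,0.0011,0,0.006],[0.0006,-0.0082,0.0006,0,0.006],[0.0006,-0.0083,0.0001,0,0.006],[0.0006,-0.0083,-0.0004,0,0.006],[0.0006,-0.0082,-0.0009,0,0.006],[0.0006,-0.0082,-0.0014,0,0.006],[0.0006,-0.0081,-0.0019,0,0.006],[0.0006,-0.0079,-0.0024,0,0.006]]]'; python3 -c "
from h import *
s=env.get_image('scene');crop(s,230,70,130,130,4.6,'pics/s3.png');q=env.sense();print(q['position'],q['wrist_force'],q['gripper_width'])"
```

```text
t: 13.18
position: [558.5, -129.2, 205.2]
orientation: [-3.14, 0.001, -3.067]
wrist_force: [0.6, -0.3, 4.4]
gripper_width: 11.2
[ 558.59608388 -130.86943303  204.48372217] [ 1.59282639 -2.26249749  4.86728798] 10.876016779781713
```

View pics/s3.png

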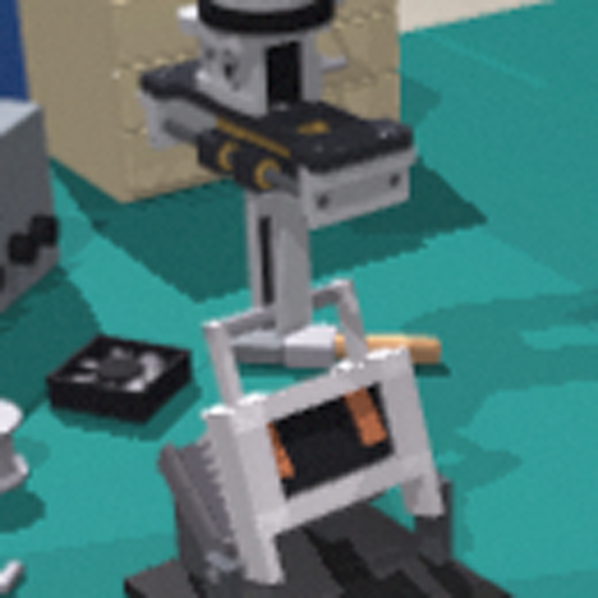

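```bash
python3 -m jog '[[[0.0006,-0.0078,-0.0028,0,0.006],[0.0006,-0.0076,-0.0033,0,0.006],[0.0006,-0.0074,-0.0038,0,0.006],[0.0005,-0.0071,-0.0042,0,0.006],[0.0005,-0.0069,-0.0046,0,0.006],[0.0005,-0.0066,-0.0051,0,0.006],[0,0,0,0,0.006],[0,0,0,0,0.006]]]'; python3 -c "
from h import *
s=env.get_image('scene');crop(s,230,80,130,130,4.6,'pics/s4.png');q=env.sense();print(q['position'],q['wrist_force'],q['gripper_width'])"
```

```text
t: 13.9
position: [561.2, -171.5, 179.8]
orientation: [3.141, -0.002, -3.067]
wrist_force: [2.8, 0.1, -2.3]
gripper_width: 11.6
[ 561.21206156 -171.11354159  180.02760974] [ 2.30854788 -0.68086037 -2.20221672] 11.344804222122248
```

View pics/s4.png

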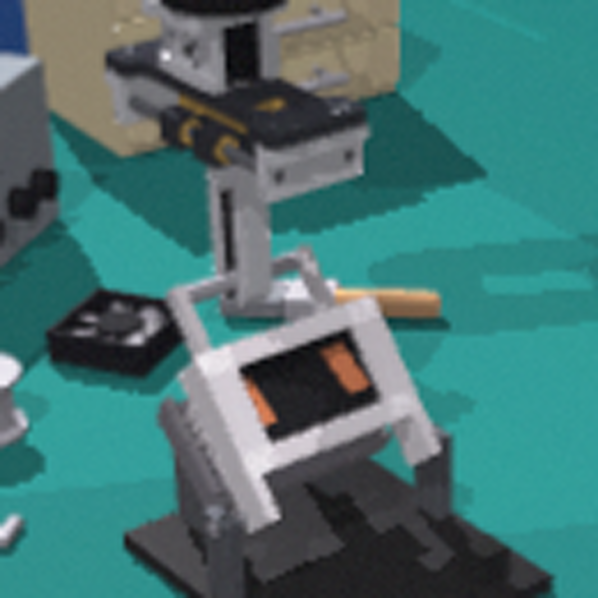

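```bash
python3 -m jog '[[[0.0005,-0.0062,-0.0054,0,0.006],[0.0004,-0.0059,-0.0058,0,0.006],[0.0004,-0.0055,-0.0062,0,0.006],[0,0,0,0,0.006],[0,0,0,0,0.006],[0,0,0,0,0.006]]]'; python3 -c "
from h import *
s=env.get_image('scene');crop(s,230,80,130,130,4.6,'pics/s5.png');q=env.sense();print(q['position'],q['wrist_force'],q['gripper_width'])"
```

```text
t: 14.45
position: [562.4, -188.5, 163.0]
orientation: [3.14, -0.001, -3.066]
wrist_force: [-0.6, 3.4, -2.5]
gripper_width: 11.8
[ 562.42338763 -188.41995353  162.97996545] [-0.4713521   2.9343866  -2.05669958] 11.376195784361098
```

View pics/s5.png

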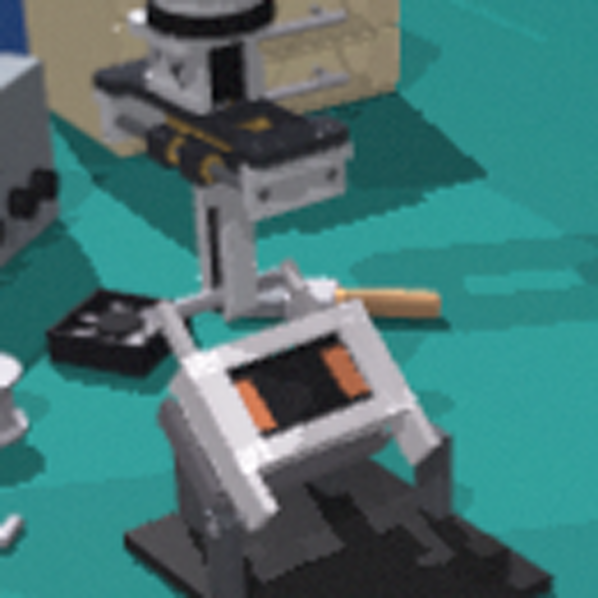

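```bash
python3 -m jog '[[[0,-0.0015,-0.0015,0,0.006],[0,0,0,0,0.006],[0,0,0,0,0.006]]]'; python3 -m jog '[[[0,0,0,0,0.02],[0,0,0,0,0.034],[0,0,0,0,0.034],[0,0,0,0,0.034],[0,0,0.015,0,0.034],[0,0,0.03,0,0.034],[0,0,0.03,0,0.034],[-0.03,0,0.03,0,0.034],[-0.03,0,0.03,0,0.034],[-0.03,0,0.0,0,0.034]]]';python3 -m jog '[[[-0.04,0,0,0,0.034],[-0.04,0,0,0,0.034],[-0.04,0,0,0,0.034],[-0.03,0,0,0,0.034],[0,0,0,0,0.034],[0,0,0,0,0.034]]]'; python3 -c "
from h import *
s=env.get_image('scene');t=env.get_image('top');crop(s,230,130,90,90,6.6,'pics/s6.png');crop(t,310,160,110,90,7,'pics/t6.png')
cv2.imwrite('pics/t7.png',t['image'][:,:,::-1])"
```

```text
t: 14.75
position: [562.4, -188.5, 162.9]
orientation: [3.138, -0.001, -3.065]
wrist_force: [-2.2, 7.6, 3.0]
gripper_width: 10.7
t: 15.58
position: [475.0, -191.8, 303.3]
orientation: [-3.134, 0.01, -3.066]
wrist_force: [-0.4, -0.5, 0.9]
gripper_width: 33.8
t: 16.08
position: [323.2, -190.8, 297.1]
orientation: [-3.139, 0.002, -3.069]
wrist_force: [1.0, -0.5, 0.9]
gripper_width: 34.0
```

View pics/s6.png

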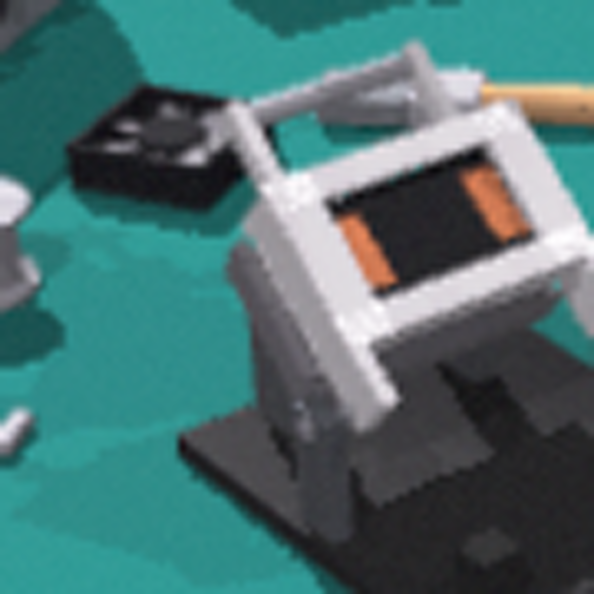

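View pics/t7.png

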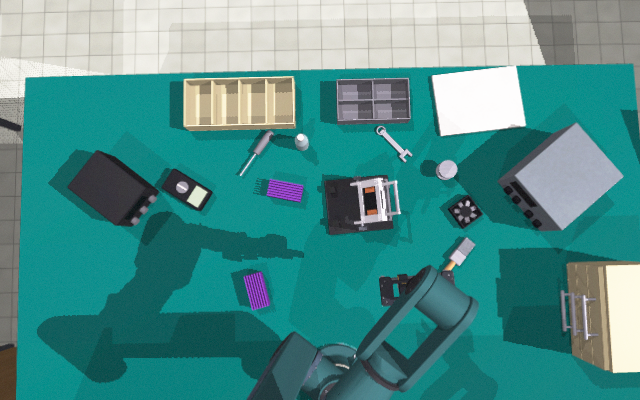

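View pics/t6.png

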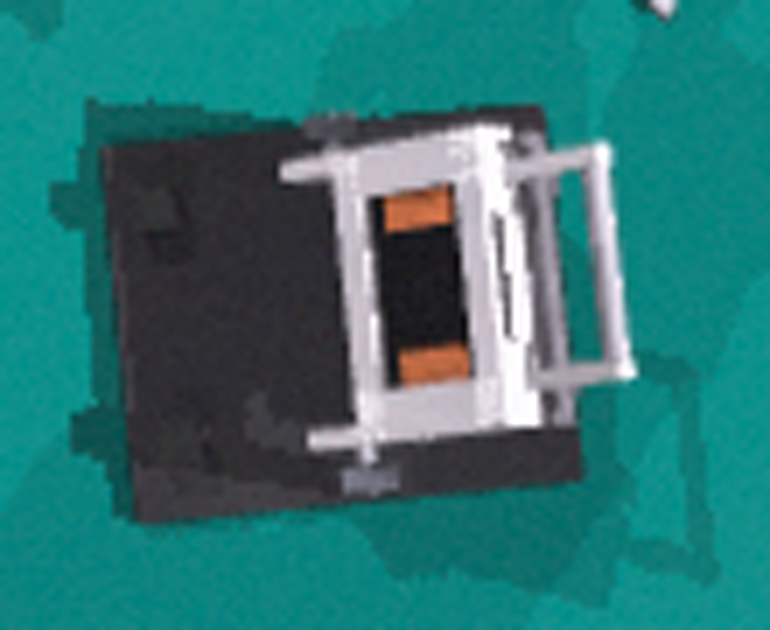

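```bash
python3 -c "
from h import *
s=env.get_image('scene');t=env.get_image('top')
H=(555.9,-84.8,.0753)
A=T(*H,[[a,-104,152] for a in(-42,0,42)])
ny=lambda o:(-57.7-.644*-o*0,0)
# module underside (44 above nest floor) at nest centre (y=-57.7,z=84), normal (.644,.765)
y0=-57.7+44*.644; z0=84+44*.765
B=T(*H,[[a,y0+b*.765,z0-b*.644] for a in(-40,40) for b in(-15,15)])
for d,n,c in((s,'v1',(230,130,90,90,6.6)),(t,'v2',(340,165,75,65,10))):
    crop(d,*c,'pics/%s.png'%n,list(proj(d,A))+list(proj(d,B)))
print(env.sense()['t'])"
```

```text
16.2833
```

View pics/v1.png

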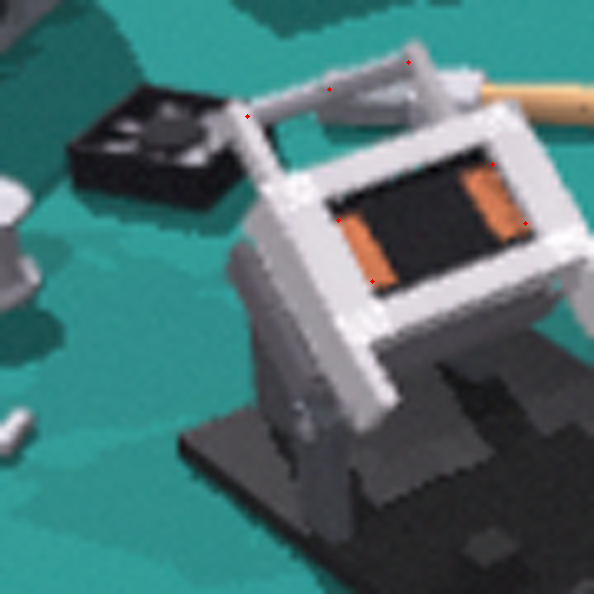

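View pics/v2.png

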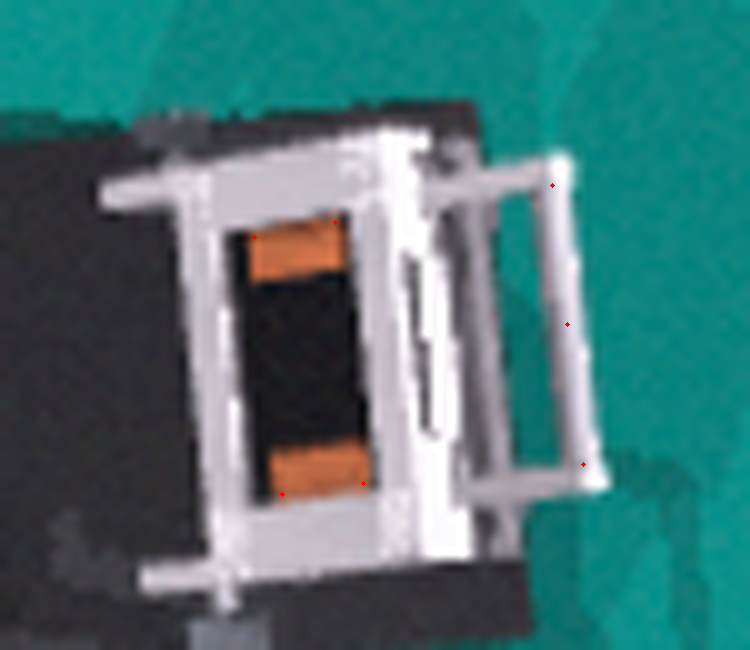

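```bash
cat > tri.py <<'E'
from h import *
s=env.get_image('scene');t=env.get_image('top')
cs=lambda a:np.array(a,float)/6.6+[229.5,129.5]
ct=lambda a:np.array(a,float)/10+[339.5,164.5]
H=(555.9,-84.8,.0753)
def plane(d,uv):
    A=ray(d,uv,0);B=ray(d,uv,200);o=A[0];n=np.cross(B[0]-A[0],A[1]-A[0]);return n/np.linalg.norm(n),o
c,sn=np.cos(H[2]),np.sin(H[2])
for S,Tp in(([(362,215),(398,284)],[(347,268),(250,283)]),([(462,175),(505,243)],[(372,443),(270,458)])):
    n1,o1=plane(s,cs(S));n2,o2=plane(t,ct(Tp))
    v=np.cross(n1,n2);v/=np.linalg.norm(v)
    # point at local y=-29.4
    e=np.array([-sn,c,0]);p=np.linalg.solve(np.array([n1,n2,e]),[n1@o1,n2@o2,e@np.array([H[0],H[1],0])-29.4])
    r=p-np.array([H[0],H[1],0]);print('local x,y,z',c*r[0]+sn*r[1],e@r,p[2],'dir',c*v[0]+sn*v[1],e@v,v[2])
E
python3 tri.py
```

```text
local x,y,z 26.317386415734802 -29.39999999999999 111.19137109209427 dir -0.018200324422566944 -0.7529849192241813 0.6577860287448088
local x,y,z -28.207007316765733 -29.40000000000002 111.69334335661961 dir 0.008347463289945185 -0.8134749895494248 0.5815399910876177
```

```bash
python3 -m jog '[[[0,0,0,0,0.034],[0,0,0,0,0.034],[0,0,0,0,0.034],[0,0,0,0,0.034],[0,0,0,0,0.034],[0,0,0,0,0.034]]]'; python3 -c "
from bench import env
print(env.close_job())"
```

```text
t: 16.88
position: [323.9, -190.2, 296.2]
orientation: [3.142, -0.0, -3.066]
wrist_force: [0.5, -0.0, 0.8]
gripper_width: 33.8
the job is handed in; nothing more can be done
None
```

I laid the module fins up in the pocket and let go. Then I swung the plate by its bar over to the stop, released the bar, backed the arm away and handed in at 16.9 s of the 53 s limit.

**Plate:** in both camera views the bar sits where it should with the plate fully over (152 mm high, 104 mm past the hinge).

**Module:**
- **Angle:** its copper-padded underside, seen through the plate window, slopes at about 0.67 rad against the nest's 0.70. That is the mean of two noisy edge readings, 0.72 and 0.62; the second alone is 0.08 off, close to the 0.1 limit.
- **Seating:** it is centred along the hinge to about 1 mm. Its underside is roughly 5 mm below the pocket floor, which fits it having dropped onto the nest.
- **Not measured:** I could not see how far along the slope it lies, because the window edges hide the pad ends. I relied on the ledge and gravity for that, so the final position is not fully confirmed.

**Other objects:** comparing the first and last top pictures by eye, nothing on the bench had moved; the arm partly hides the brush in the last one. The highest wrist force I read was about 11 N.

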